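# Move the seasonings to the new rack in the same order

### The arm

A 6-joint arm with a two-finger parallel gripper is mounted at the origin on the work surface. World frame = base frame: x ahead of the robot, y to its left, z up, the work surface at z = 0. Lengths are in mm, angles in rad, forces in N, time in s.
With the tool pointing down it reaches from about 350 to 875 mm from the base axis. Payload 4.2 kg.
Tool frame: the origin (TCP) lies midway between the tips of the shut fingers; the grasp point (between the pads) lies 19 mm behind it; z points along the fingers, y is the direction in which the jaws open and shut (so a half turn about z gives the same grasp; the last joint's range is limited). The gripper opens to 87 mm and grips with 3 to 60 N. Pads are 19 mm wide; open, the fingers measure 117 mm over their backs; the gripper's body (75 mm by 190 mm) begins 51 mm behind the grasp point.
Start: joints at [-1.016, 0.385, 0.008, 0, -1.194, -0.259], TCP at [182.207, -597.829, 222.55] pointing down, gripper open.
Joint ranges: [-3.14, 3.14], [-1.21, 2.06], [-1.07, 1.41], [-3.16, 2.05], [-2.99, -0.16], [-3.1, 3.1]. Speed limits (rad/s): [2.79, 2.79, 3.14, 3.14, 3.14, 3.14].

### API

Orientations are given as a rotation vector (axis times angle).
In Python, from bench import arm gives the robot as it stands.
- The arm moves only by the tool drive_tool, never from a script. Its argument "increments" is a list of rows, each a list of 3 entries, a list of its own where there are three numbers: the turn, a rotation vector about the tool's x, y, z in degrees, then the shift along the tool's x, y, z in m, then the finger opening in m, from 0 to 0.087. A call has 1 to 20 rows; each row shifts and turns the commanded pose from where the row before left it, along the tool's axes as they then stand; what a row does not reach is not made up. A row lasts 1/12 s, in which the tool goes at most 41.7 mm and 7.16 degrees, less where a joint would pass 70% of its speed; a pose out of reach is approached as far as the arm can. A call is refused whole if a number of a shift passes 0.0417 or a number of a turn 7.16, either way. A call with a gripper value outside its range is refused whole. The fingers move at their own pace and stop on an object; "squeeze" is the grip in N (left out, the last holds). Time passes only in rows, so rows that do not move let the fingers close. It gives the time, the measured TCP pose, the force and the opening at its end, in the units of the state.
- arm.get_obs(): the state, without advancing time (a new reading comes with each control period).
- arm.read_camera(name): name is "scene" or "top" or "wrist"; returns a dict with "image" (420x560x3 uint8, red, green, blue), "range_z" (420x560 float32, mm along the optical axis (not along the pixel's ray), 0 where there is no reading), "fov_y" (degrees; the focal length in pixels is half the picture's height over the tangent of half this angle, whatever the lens; pixels are square), "cx", "cy" (the principal point, pixels), "rvec" (rotation vector, rad) and "tvec" (3), from world to camera coordinates, as OpenCV has them. Camera axes: x right, y down, z forward; pixel columns grow to the right and rows downward; lengths in mm; the calibration is good to about 2 mm. The wrist camera is an equidistant fisheye: a pixel r from the principal point sees the ray r / f radians off the axis. A picture is of the moment at which its call begins.
- arm.job_done(): hands the job in, once; it reports no verdict.
The state is a dict: "t": time; "q": joint angles; "joint_vel": joint speeds; "effort": joint torques, N m; "tool_pos": TCP position; "tool_rot": TCP orientation; "force": force on the tool from outside, world axes, zero at the start; "ft_torque": the same for the moment, N m; "width": finger opening in mm.
Only numpy, scipy, OpenCV 4.12 (cv2) and the standard library are available. Lean on these libraries where they do the work, as an engineer would, in place of code of your own. Each camera call takes 0.05 s, during which the arm holds its last target. There are 200 camera calls.

### The job

Move the four seasonings (steel shaker, square jar, squat cork-lidded jar, pepper mill) from the old chrome wire rack into the wells of the new wooden rack, one in each well, in the same left-to-right order, as seen from the robot, in which they stand now. Keep them upright, set each one down gently so that it stands fully down in its well, and leave the white mug between the racks where it is.

Things in the scene. Friction and masses are not known exactly. Their poses are not given: they have to be found in the camera images.
- shaker: Tall straight round steel shaker with a domed aluminium lid: 40 mm across (lid 41.6), 107 mm high, about 160 g. Straight-sided up to 94 mm; grip it 80 to 88 mm above its underside. Loose. Origin: centre of its underside, which is 16 mm above the counter at the start, 18 mm once in a well.
- square: Square white ceramic jar, 37 x 37 mm, with a flat light-wood lid, 39 x 39 mm, from 78 mm up; 92 mm high, about 190 g. Grip two facing sides 60 to 72 mm above its underside. x and y axes square to its faces, within 0.12 rad of its holder's. Loose. Origin: centre of its underside, which is 16 mm above the counter at the start, 18 mm once in a well.
- squat: Short wide round amber jar, 48 mm across, with a wide cork lid (45 to 47 mm across) from 63 mm up; 83 mm high, about 170 g. Grip it 50 to 70 mm above its underside. Loose. Origin: centre of its underside, which is 16 mm above the counter at the start, 18 mm once in a well.
- mill: Round dark wooden pepper mill: foot 46 mm across, waist 31 mm at 42 mm height, shoulder 41 mm at 70 to 76 mm, head 40 mm at 82 to 98 mm, small steel knob on top; 114 mm high, about 150 g. Grip its head 86 to 92 mm above its underside. Loose. Origin: centre of its underside, which is 16 mm above the counter at the start, 18 mm once in a well.
- ring_shaker: Fixed holder of the chrome wire rack where the steel shaker starts. All 4 alike, in a row, 74 mm pitch: plate 66 mm wide, 4 mm thick; wire ring, 64 mm inside, top 24 mm above origin. Origin: centre of plate's underside, 12 mm above counter; x across the row, away from robot; y along it, to robot's left (yaw up to 0.3 rad). Wire loops 69 mm high stand 150 mm either side of the row's middle.
- ring_square: Fixed holder of the chrome wire rack where the square jar starts. All 4 alike, in a row, 74 mm pitch: plate 66 mm wide, 4 mm thick; wire ring, 64 mm inside, top 24 mm above origin. Origin: centre of plate's underside, 12 mm above counter; x across the row, away from robot; y along it, to robot's left (yaw up to 0.3 rad). Wire loops 69 mm high stand 150 mm either side of the row's middle.
- ring_squat: Fixed holder of the chrome wire rack where the squat jar starts. All 4 alike, in a row, 74 mm pitch: plate 66 mm wide, 4 mm thick; wire ring, 64 mm inside, top 24 mm above origin. Origin: centre of plate's underside, 12 mm above counter; x across the row, away from robot; y along it, to robot's left (yaw up to 0.3 rad). Wire loops 69 mm high stand 150 mm either side of the row's middle.
- ring_mill: Fixed holder of the chrome wire rack where the pepper mill starts. All 4 alike, in a row, 74 mm pitch: plate 66 mm wide, 4 mm thick; wire ring, 64 mm inside, top 24 mm above origin. Origin: centre of plate's underside, 12 mm above counter; x across the row, away from robot; y along it, to robot's left (yaw up to 0.3 rad). Wire loops 69 mm high stand 150 mm either side of the row's middle.
- wood_rack: New rack, fixed: wooden board 90 mm deep, 300 long, 28 high, plus 12 mm end cheeks 50 mm high. Origin: centre of its underside, on the counter; x across it, away from robot; y along it, to robot's left (yaw up to 0.3 rad). Four empty round wells, 66 mm wide, 10 mm deep (floor 18 mm above counter), at x = 0, y = +111 (leftmost), +37, -37, -111 mm.
- mug: White ceramic mug, 74 mm across, 90 mm high, loose on the counter in the gap between the two racks, handle pointing away from the robot and reaching about 70 mm from its middle. To be left where it stands. Origin: centre of its underside.
There are look-alikes about, which are no part of the job. Leave any blue or red look-alike of the squat alone.

How it is judged (in metres and radians):
At the end, for the whole second after the job is handed in: Each seasoning is released, at rest, upright within 0.1 rad on the floor of its own well (height within 5 mm, within 15 mm of the middle along and across the rack), wells in the same left-to-right order as the wire holders they came from; the mug is upright within 20 mm of its start (x of shaker in the frame of wood_rack between -0.015 and 0.015 m and z of shaker in the frame of wood_rack between 0.013 and 0.023 m and ((y of each of ring_square, ring_squat, ring_mill in the frame of ring_shaker below 0 m and y of shaker in the frame of wood_rack between 0.096 and 0.126 m) or (y of ring_square in the frame of ring_shaker above 0 m and y of each of ring_squat, ring_mill in the frame of ring_shaker below 0 m and y of shaker in the frame of wood_rack between 0.022 and 0.052 m) or (y of each of ring_square, ring_mill in the frame of ring_shaker below 0 m and y of ring_squat in the frame of ring_shaker above 0 m and y of shaker in the frame of wood_rack between 0.022 and 0.052 m) or (y of each of ring_square, ring_squat in the frame of ring_shaker below 0 m and y of ring_mill in the frame of ring_shaker above 0 m and y of shaker in the frame of wood_rack between 0.022 and 0.052 m) or (y of each of ring_square, ring_squat in the frame of ring_shaker above 0 m and y of ring_mill in the frame of ring_shaker below 0 m and y of shaker in the frame of wood_rack between -0.052 and -0.022 m) or (y of each of ring_square, ring_mill in the frame of ring_shaker above 0 m and y of ring_squat in the frame of ring_shaker below 0 m and y of shaker in the frame of wood_rack between -0.052 and -0.022 m) or (y of ring_square in the frame of ring_shaker below 0 m and y of each of ring_squat, ring_mill in the frame of ring_shaker above 0 m and y of shaker in the frame of wood_rack between -0.052 and -0.022 m) or (y of each of ring_square, ring_squat, ring_mill in the frame of ring_shaker above 0 m and y of shaker in the frame of wood_rack between -0.126 and -0.096 m)) and angle between each of shaker, square, squat, mill, mug's own z axis and vertical below 0.1 rad and linear speed of each of shaker, square, squat, mill below 0.02 m/s and angular speed of each of shaker, square, squat, mill below 0.2 rad/s and contact force between each of shaker, square, squat, mill and the arm below 0.05 N and contact force between each of shaker, square, squat, mill and the fingers below 0.05 N and x of square in the frame of wood_rack between -0.015 and 0.015 m and z of square in the frame of wood_rack between 0.013 and 0.023 m and ((y of each of ring_shaker, ring_squat, ring_mill in the frame of ring_square below 0 m and y of square in the frame of wood_rack between 0.096 and 0.126 m) or (y of ring_shaker in the frame of ring_square above 0 m and y of each of ring_squat, ring_mill in the frame of ring_square below 0 m and y of square in the frame of wood_rack between 0.022 and 0.052 m) or (y of each of ring_shaker, ring_mill in the frame of ring_square below 0 m and y of ring_squat in the frame of ring_square above 0 m and y of square in the frame of wood_rack between 0.022 and 0.052 m) or (y of each of ring_shaker, ring_squat in the frame of ring_square below 0 m and y of ring_mill in the frame of ring_square above 0 m and y of square in the frame of wood_rack between 0.022 and 0.052 m) or (y of each of ring_shaker, ring_squat in the frame of ring_square above 0 m and y of ring_mill in the frame of ring_square below 0 m and y of square in the frame of wood_rack between -0.052 and -0.022 m) or (y of each of ring_shaker, ring_mill in the frame of ring_square above 0 m and y of ring_squat in the frame of ring_square below 0 m and y of square in the frame of wood_rack between -0.052 and -0.022 m) or (y of ring_shaker in the frame of ring_square below 0 m and y of each of ring_squat, ring_mill in the frame of ring_square above 0 m and y of square in the frame of wood_rack between -0.052 and -0.022 m) or (y of each of ring_shaker, ring_squat, ring_mill in the frame of ring_square above 0 m and y of square in the frame of wood_rack between -0.126 and -0.096 m)) and x of squat in the frame of wood_rack between -0.015 and 0.015 m and z of squat in the frame of wood_rack between 0.013 and 0.023 m and ((y of each of ring_shaker, ring_square, ring_mill in the frame of ring_squat below 0 m and y of squat in the frame of wood_rack between 0.096 and 0.126 m) or (y of ring_shaker in the frame of ring_squat above 0 m and y of each of ring_square, ring_mill in the frame of ring_squat below 0 m and y of squat in the frame of wood_rack between 0.022 and 0.052 m) or (y of each of ring_shaker, ring_mill in the frame of ring_squat below 0 m and y of ring_square in the frame of ring_squat above 0 m and y of squat in the frame of wood_rack between 0.022 and 0.052 m) or (y of each of ring_shaker, ring_square in the frame of ring_squat below 0 m and y of ring_mill in the frame of ring_squat above 0 m and y of squat in the frame of wood_rack between 0.022 and 0.052 m) or (y of each of ring_shaker, ring_square in the frame of ring_squat above 0 m and y of ring_mill in the frame of ring_squat below 0 m and y of squat in the frame of wood_rack between -0.052 and -0.022 m) or (y of each of ring_shaker, ring_mill in the frame of ring_squat above 0 m and y of ring_square in the frame of ring_squat below 0 m and y of squat in the frame of wood_rack between -0.052 and -0.022 m) or (y of ring_shaker in the frame of ring_squat below 0 m and y of each of ring_square, ring_mill in the frame of ring_squat above 0 m and y of squat in the frame of wood_rack between -0.052 and -0.022 m) or (y of each of ring_shaker, ring_square, ring_mill in the frame of ring_squat above 0 m and y of squat in the frame of wood_rack between -0.126 and -0.096 m)) and x of mill in the frame of wood_rack between -0.015 and 0.015 m and z of mill in the frame of wood_rack between 0.013 and 0.023 m and ((y of each of ring_shaker, ring_square, ring_squat in the frame of ring_mill below 0 m and y of mill in the frame of wood_rack between 0.096 and 0.126 m) or (y of ring_shaker in the frame of ring_mill above 0 m and y of each of ring_square, ring_squat in the frame of ring_mill below 0 m and y of mill in the frame of wood_rack between 0.022 and 0.052 m) or (y of each of ring_shaker, ring_squat in the frame of ring_mill below 0 m and y of ring_square in the frame of ring_mill above 0 m and y of mill in the frame of wood_rack between 0.022 and 0.052 m) or (y of each of ring_shaker, ring_square in the frame of ring_mill below 0 m and y of ring_squat in the frame of ring_mill above 0 m and y of mill in the frame of wood_rack between 0.022 and 0.052 m) or (y of each of ring_shaker, ring_square in the frame of ring_mill above 0 m and y of ring_squat in the frame of ring_mill below 0 m and y of mill in the frame of wood_rack between -0.052 and -0.022 m) or (y of each of ring_shaker, ring_squat in the frame of ring_mill above 0 m and y of ring_square in the frame of ring_mill below 0 m and y of mill in the frame of wood_rack between -0.052 and -0.022 m) or (y of ring_shaker in the frame of ring_mill below 0 m and y of each of ring_square, ring_squat in the frame of ring_mill above 0 m and y of mill in the frame of wood_rack between -0.052 and -0.022 m) or (y of each of ring_shaker, ring_square, ring_squat in the frame of ring_mill above 0 m and y of mill in the frame of wood_rack between -0.126 and -0.096 m)) and distance of mug from where it was at the start of the episode below 0.02 m); the robot touches nothing.
It fails at once if the white mug is pushed from its place (distance of mug from where it was at the start of the episode above 0.025 m).
It fails at once if a seasoning is tipped over (angle between any of shaker, square, squat, mill's own z axis and vertical above 0.6 rad).
It fails at once if a seasoning is dropped (falls free by more than some 3 cm) ((linear speed of shaker above 0.8 m/s and contact force between shaker and the fingers below 0.02 N) or (linear speed of square above 0.8 m/s and contact force between square and the fingers below 0.02 N) or (linear speed of squat above 0.8 m/s and contact force between squat and the fingers below 0.02 N) or (linear speed of mill above 0.8 m/s and contact force between mill and the fingers below 0.02 N)).
It also fails if it takes over 118 s, if anything falls off the work surface, if the arm or the gripper's body presses on something with over 40 N, if the wrist force passes 120 N, or if a joint passes its speed limit or range.

## Working session

There is one attempt and no reset: what is moved stays moved. The work goes in short steps, Python scripts to look and compute and a tool call to move; the robot and the scene stay as the last step left them, time stands still between calls to the robot, and variables do not carry over. Pictures are saved under pics/ and viewed, on a budget of 14 in all, crops included, one or two more only if the job needs it, and the job is handed in when it is done.

Besides the shell and the picture viewer there is one more tool, called after "Request:" in YAML: its name, and indented under it one key for each argument. drive_tool: Moves the arm, as the interface text tells. Its arguments: {"type":"object","properties":{"increments":{"type":"array"},"squeeze":{"type":"number"}},"required":["increments"]}

```bash
mkdir -p pics
cat > h.py <<'E'
import numpy as np, cv2
from bench import arm
from scipy.spatial.transform import Rotation as R
def cam(n):
    d=arm.read_camera(n); d['f']=d['image'].shape[0]/2/np.tan(np.radians(d['fov_y'])/2)
    d['M']=R.from_rotvec(np.ravel(d['rvec'])).as_matrix(); d['t']=np.ravel(d['tvec']); return d
def cloud(d):  # world points per pixel for pinhole cams
    h,w=d['range_z'].shape; u,v=np.meshgrid(np.arange(w),np.arange(h)); z=d['range_z']
    p=np.stack([(u-d['cx'])/d['f']*z,(v-d['cy'])/d['f']*z,z],-1)
    return (p-d['t'])@d['M']
def proj(d,P):
    p=np.atleast_2d(P)@d['M'].T+d['t']; return p[:,:2]/p[:,2:]*d['f']+[d['cx'],d['cy']]
def save(n,im): cv2.imwrite('pics/'+n,im[:,:,::-1])
E
python3 - <<'E'
from h import *
print(arm.get_obs())
for n in ('top','scene'):
    d=cam(n); save(n+'1.png',d['image']); print(n,d['f'],-d['M'].T@d['t'],d['M'].round(3).tolist())
    np.savez(n+'1.npz',**{k:d[k] for k in d})
E
```

```text
{'t': 0.0, 'q': array([-1.01640329e+00,  3.85564424e-01,  6.63724016e-03, -4.97198428e-04,
       -1.19400990e+00, -2.58611505e-01]), 'joint_vel': array([ 0.00010357,  0.00234759, -0.00078374, -0.00098249,  0.00014996,
        0.00096052]), 'effort': array([-1.79922899e-04, -3.90667391e+01,  1.87409002e+01,  4.22004461e+00,
        1.09699965e-02, -1.95540169e-04]), 'tool_pos': array([ 182.02882698, -597.27685522,  221.45959531]), 'tool_rot': array([ 0.46257335, -3.10692254, -0.00337524]), 'force': array([ 0.08677018, -0.05306776, -0.63740261]), 'ft_torque': array([ 0.0130129 ,  0.06033324, -0.0127743 ]), 'width': 87.10699378437924}
top 403.63099591388374 [ 402.34321941   -9.29851613 1075.88831584] [[0.013, -1.0, 0.01], [-0.993, -0.014, -0.114], [0.114, -0.009, -0.993]]
scene 465.03783790306244 [1066.20296019 -710.13099172  629.61510896] [[0.807, 0.59, -0.01], [0.324, -0.456, -0.829], [-0.494, 0.666, -0.559]]
```

View pics/top1.png

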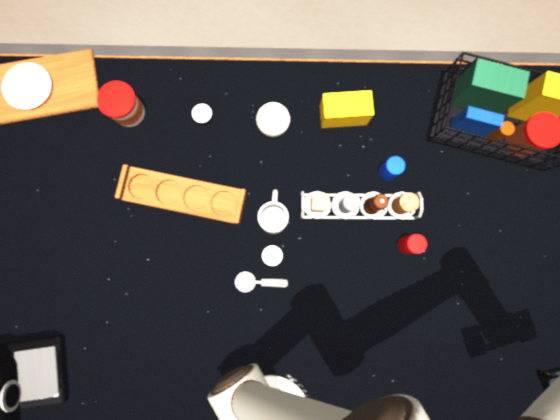

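View pics/scene1.png

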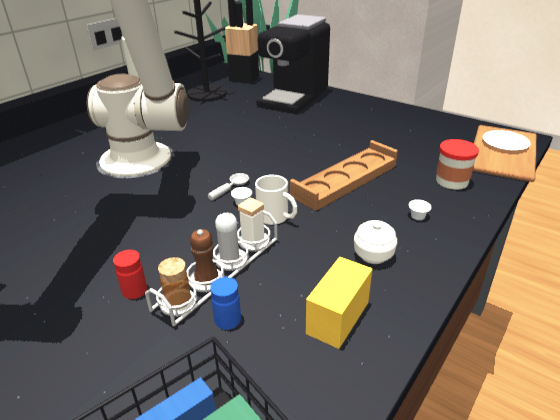

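In the top view, left to right from the robot, the order is square (318,203), shaker (346,204), mill (375,203), squat (407,203). The blue (393,168) and red (413,244) look-alikes stand beside the squat. The mug is at (273,217) and the wooden rack at (180,193). The target wells are therefore square +111, shaker +37, mill −37, squat −111.

Run:
```python
from h import *
for n in ('top','scene'):
    d=dict(np.load(n+'1.npz')); d={k:(v.item() if v.ndim==0 else v) for k,v in d.items()}
    P=cloud(d); im=d['image']; hsv=cv2.cvtColor(im,cv2.COLOR_RGB2HSV)
    if n=='top': T=P
    ok=d['range_z']>0
    # counter check
    m=ok&(abs(P[...,2])<15)&(P[...,0]>300)&(P[...,0]<600)&(abs(P[...,1])<400); print(n,'counter z',np.median(P[m][:,2]))
    # objects: connected blobs in world height window on a 2mm grid
    for lo,hi in ((50,140),(20,34)):
        m=ok&(P[...,2]>lo)&(P[...,2]<hi)&(P[...,0]>300)&(P[...,0]<720)&(abs(P[...,1])<450)
        k,l,s,c=cv2.connectedComponentsWithStats(m.astype(np.uint8))
        for i in range(1,k):
            if s[i,4]<25: continue
            q=P[l==i]; r=cv2.minAreaRect(q[:,:2].astype(np.float32))
            print(lo,'px',c[i].round(),'n',s[i,4],'med',np.median(q,0).round(),'zmax',q[:,2].max().round(),'rect',np.round(r[0]),np.round(r[1]),round(r[2],1),'rgb',np.median(im[l==i],0))
    if n=='scene': c=proj(d,[[500,-220,60]])[0]
    else: c=np.array([360,205])
    x,y=[int(max(0,t)) for t in c-[70,50]]
    save(n+'c.png',cv2.resize(im[y:y+105,x:x+140],None,fx=5,fy=5,interpolation=cv2.INTER_CUBIC)); print(x,y)
```

```text
top counter z -0.5206536980452807
50 px [394. 166.] n 339 med [ 631. -304.   82.] zmax 87.0 rect [ 634. -307.] [46. 46.] 82.6 rgb [100. 211. 255.]
50 px [274. 212.] n 267 med [518.  -3.  87.] zmax 94.0 rect [510.  -8.] [73. 99.] 58.5 rgb [255. 255. 255.]
50 px [303. 204.] n 74 med [535. -76.  65.] zmax 72.0 rect [537. -76.] [65.  6.] 0.3 rgb [252.5 251.5 249. ]
50 px [320. 202.] n 299 med [ 533. -114.  107.] zmax 111.0 rect [ 536. -116.] [38. 40.] 88.6 rgb [255. 255. 243.]
50 px [379. 202.] n 283 med [ 534. -255.  117.] zmax 131.0 rect [ 537. -259.] [38. 39.] 89.1 rgb [210. 133.  84.]
50 px [409. 203.] n 454 med [ 536. -333.   97.] zmax 103.0 rect [ 538. -344.] [65. 67.] 1.3 rgb [255. 249. 199.]
50 px [350. 203.] n 286 med [ 532. -186.  115.] zmax 125.0 rect [ 534. -191.] [39. 41.] 0.8 rgb [255. 255. 255.]
50 px [415. 244.] n 357 med [ 437. -352.   82.] zmax 87.0 rect [ 437. -356.] [47. 46.] 29.1 rgb [255. 101.  93.]
20 px [180. 194.] n 2091 med [562. 241.  27.] zmax 34.0 rect [560. 240.] [300.  90.] 79.1 rgb [254. 221. 131.]
20 px [384. 174.] n 29 med [ 620. -291.   28.] zmax 34.0 r
[... 1650 characters left out ...]
1. 184.]
20 px [253. 240.] n 178 med [ 554. -135.   31.] zmax 34.0 rect [ 552. -130.] [67. 40.] 44.3 rgb [199.  195.5 180.5]
20 px [227. 259.] n 170 med [ 552. -210.   31.] zmax 34.0 rect [ 546. -207.] [66. 37.] 28.0 rgb [166.5 164.5 158. ]
20 px [205. 279.] n 238 med [ 555. -279.   30.] zmax 34.0 rect [ 547. -272.] [74. 51.] 78.1 rgb [116.  93.  80.]
20 px [133. 286.] n 151 med [ 459. -370.   27.] zmax 34.0 rect [ 451. -366.] [48. 22.] 54.6 rgb [148.  37.  35.]
20 px [181. 303.] n 135 med [ 563. -349.   31.] zmax 34.0 rect [ 563. -344.] [42. 26.] 70.1 rgb [146. 136. 121.]
20 px [227. 317.] n 152 med [ 653. -326.   27.] zmax 34.0 rect [ 646. -320.] [46. 21.] 43.1 rgb [ 37.  70. 138.]
134 190
```

View pics/scenec.png

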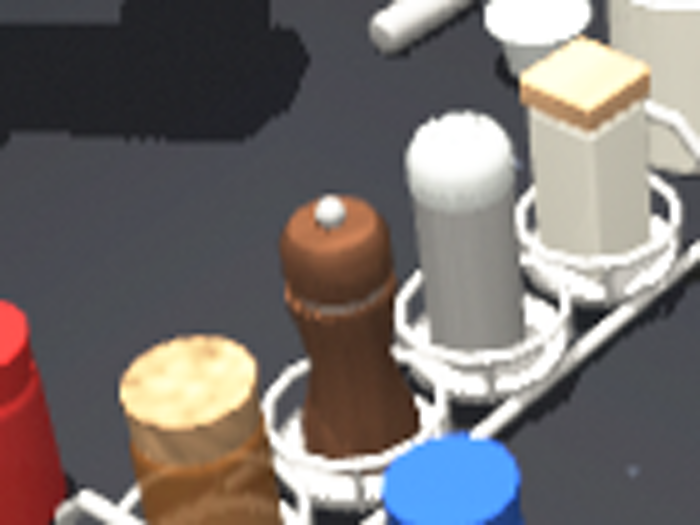

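Request:
drive_tool:
  increments:
    - [[0, 0, -6.64], [0, 0, 0], 0.087]
    - [[0, 0, -6.64], [0, 0, 0], 0.087]
    - [[0, 0, -6.64], [0, 0, 0], 0.087]
    - [[0, 0, -6.64], [0, 0, 0], 0.087]
    - [[0, 0, -6.64], [0, 0, 0], 0.087]
    - [[0, 0, -6.64], [0, 0, 0], 0.087]
    - [[0, 0, -6.64], [0, 0, 0], 0.087]
    - [[0, 0, -6.64], [0, 0, 0], 0.087]
    - [[0, 0, -6.64], [0, 0, 0], 0.087]
    - [[0, 0, -6.64], [0, 0, 0], 0.087]
    - [[0, 0, -6.64], [0, 0, 0], 0.087]
    - [[0, 0, 0], [-0.01, -0.014, 0], 0.087]
    - [[0, 0, 0], [-0.02, -0.028, 0], 0.087]
    - [[0, 0, 0], [-0.02, -0.028, 0], 0.087]
    - [[0, 0, 0], [-0.02, -0.028, 0], 0.087]
    - [[0, 0, 0], [-0.02, -0.028, 0], 0.087]
    - [[0, 0, 0], [-0.02, -0.028, 0], 0.087]
    - [[0, 0, 0], [-0.01, -0.014, 0], 0.087]
    - [[0, 0, 0], [0, 0, 0], 0.087]

```text
t: 1.68
tool_pos: [352.8, -475.7, 222.1]
tool_rot: [-2.226, 2.216, 0.001]
force: [-0.9, -0.9, -0.2]
width: 87.0
```

The crop shows the amber cork-lidded squat at (200,440), the mill at (340,330), the steel shaker at (460,240) and the square jar at (590,150). The red and blue jars stand outside the row and are not part of the job. Next I move above the squat.

Request:
drive_tool:
  increments:
    - [[0, 0, 0], [-0.012, -0.016, 0], 0.087]
    - [[0, 0, 0], [-0.023, -0.031, 0], 0.087]
    - [[0, 0, 0], [-0.023, -0.031, 0], 0.087]
    - [[0, 0, 0], [-0.023, -0.031, 0], 0.087]
    - [[0, 0, 0], [-0.023, -0.031, 0], 0.087]
    - [[0, 0, 0], [-0.023, -0.031, 0], 0.087]
    - [[0, 0, 0], [-0.012, -0.015, 0], 0.087]
    - [[0, 0, 0], [0, 0, 0], 0.087]
    - [[0, 0, 0], [0, 0, 0], 0.087]

```text
t: 2.43
tool_pos: [536.4, -338.5, 221.7]
tool_rot: [2.222, -2.22, -0.002]
force: [-1.0, 1.0, 0.3]
width: 87.4
```

```bash
cat >> h.py <<'E'
def wcloud(d):
    h,w=d['range_z'].shape; u,v=np.meshgrid(np.arange(w),np.arange(h)); z=d['range_z']
    dx,dy=u-d['cx'],v-d['cy']; r=np.hypot(dx,dy)+1e-9; th=r/d['f']
    t=np.tan(np.minimum(th,1.45)); p=np.stack([dx/r*t*z,dy/r*t*z,z],-1)
    return (p-d['t'])@d['M'], th<1.4
def blobs(d,lo=75,hi=140,box=(300,720,-450,450)):
    P,k=wcloud(d); m=k&(d['range_z']>0)&(P[...,2]>lo)&(P[...,2]<hi)&(P[...,0]>box[0])&(P[...,0]<box[1])&(P[...,1]>box[2])&(P[...,1]<box[3])
    n,l,s,c=cv2.connectedComponentsWithStats(m.astype(np.uint8))
    for i in range(1,n):
        if s[i,4]<60: continue
        q=P[l==i]; r=cv2.minAreaRect(q[:,:2].astype(np.float32))
        print('px',c[i].round(),s[i,4],'z',q[:,2].max().round(),'rect',np.round(r[0]),np.round(r[1]),round(r[2],1),'rgb',np.median(d['image'][l==i],0))
E
python3 - <<'E'
from h import *
o=arm.get_obs(); print(o['tool_pos'],o['tool_rot'])
d=cam('wrist'); save('w1.png',d['image']); print(d['f'],-d['M'].T@d['t']); blobs(d)
E
```

```text
[ 536.38825384 -338.45205754  221.7013614 ] [ 2.22216712 -2.21966074 -0.00242941]
325.19226210127806 [ 537.10350279 -414.51488104  383.30948386]
px [ 74. 104.] 154 z 124.0 rect [ 718. -436.] [30.  6.] 76.4 rgb [73.5 73.  78.5]
px [ 93. 104.] 123 z 88.0 rect [ 718. -437.] [28.  6.] 75.1 rgb [68. 67. 72.]
px [374. 181.] 1679 z 85.0 rect [ 438. -355.] [46. 46.] 15.5 rgb [247. 122. 108.]
px [271. 205.] 2113 z 101.0 rect [ 539. -333.] [47. 45.] 87.5 rgb [247. 231. 167.]
px [178. 227.] 1431 z 85.0 rect [ 635. -308.] [47. 42.] 16.1 rgb [ 79. 155. 246.]
px [273. 270.] 817 z 121.0 rect [ 538. -269.] [40. 20.] 3.6 rgb [156. 114.  90.]
px [274. 323.] 812 z 118.0 rect [ 536. -202.] [18. 40.] 88.2 rgb [216.5 216.  208.5]
```

View pics/w1.png

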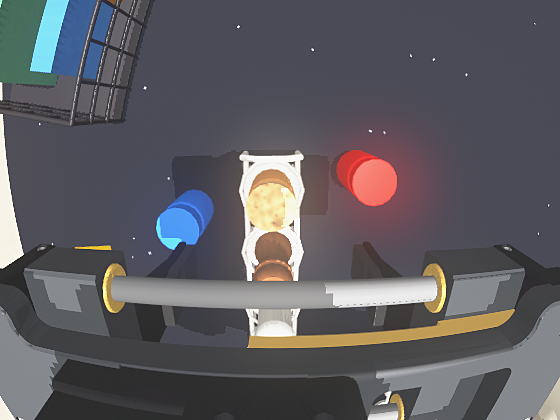

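The wrist view shows the squat's cork at (271,205), in the row between the blue (178,227) and red (374,181) look-alikes. It measures (539,−335), so I need about 3 mm of correction before descending.

Request:
drive_tool:
  increments:
    - [[0, 0, 0], [-0.003, -0.002, 0.012], 0.087]
    - [[0, 0, 0], [0, 0, 0.025], 0.087]
    - [[0, 0, 0], [0, 0, 0.025], 0.087]
    - [[0, 0, 0], [0, 0, 0.025], 0.087]
    - [[0, 0, 0], [0, 0, 0.025], 0.087]
    - [[0, 0, 0], [0, 0, 0.025], 0.087]
    - [[0, 0, 0], [0, 0, 0.018], 0.087]
    - [[0, 0, 0], [0, 0, 0.01], 0.087]
    - [[0, 0, 0], [0, 0, 0], 0.06]
    - [[0, 0, 0], [0, 0, 0], 0.04]
    - [[0, 0, 0], [0, 0, 0], 0.03]
    - [[0, 0, 0], [0, 0, 0], 0.03]
    - [[0, 0, 0], [0, 0, 0], 0.03]
    - [[0, 0, 0], [0, 0, 0], 0.03]
  squeeze: 20

```text
t: 3.65
tool_pos: [538.8, -336.0, 58.6]
tool_rot: [-2.221, 2.221, -0.003]
force: [0.1, 0.8, 0.6]
width: 54.9
```

Request:
drive_tool:
  increments:
    - [[0, 0, 0], [0, 0, 0], 0.03]
    - [[0, 0, 0], [0, 0, 0], 0.03]
    - [[0, 0, 0], [0, 0, 0], 0.03]
    - [[0, 0, 0], [0, 0, 0], 0.03]

```text
t: 3.98
tool_pos: [538.7, -336.0, 58.2]
tool_rot: [-2.221, 2.221, -0.002]
force: [0.4, 0.5, 3.6]
width: 47.3
```

Request:
drive_tool:
  increments:
    - [[0, 0, 0], [0, 0, -0.01], 0.03]
    - [[0, 0, 0], [0, 0, -0.025], 0.03]
    - [[0, 0, 0], [0, 0, -0.035], 0.03]
    - [[0, 0, 0], [0, 0, -0.035], 0.03]
    - [[0, 0, 0], [0, 0, -0.025], 0.03]
    - [[0, 0, 0], [-0.015, 0, 0], 0.03]
    - [[0, 0, 0], [-0.03, 0, 0], 0.03]
    - [[0, 0, 0], [-0.035, 0, 0], 0.03]
    - [[0, 0, 0], [-0.035, 0, 0], 0.03]
    - [[0, 0, 0], [-0.035, 0, 0], 0.03]
    - [[0, 0, 0], [-0.035, 0, 0], 0.03]
    - [[0, 0, 0], [-0.035, 0, 0], 0.03]
    - [[0, 0, 0], [-0.035, 0, 0], 0.03]
    - [[0, 0, 0], [-0.035, 0, 0], 0.03]
    - [[0, 0, 0], [-0.035, 0, 0], 0.03]
    - [[0, 0, 0], [-0.035, 0, 0], 0.03]
    - [[0, 0, 0], [-0.035, 0, 0], 0.03]
    - [[0, 0, 0], [-0.035, 0, 0], 0.03]
    - [[0, 0, 0], [-0.025, 0, 0], 0.03]
    - [[0, 0, 0], [-0.011, 0, 0], 0.03]

```text
t: 5.65
tool_pos: [537.3, 133.1, 186.7]
tool_rot: [2.224, -2.218, -0.002]
force: [-0.2, -0.7, -1.4]
width: 47.4
```

Run:
```python
from h import *
o=arm.get_obs(); print(o['tool_pos'],o['force'],o['width'])
d=cam('wrist'); save('w2.png',d['image'])
# rack board from wrist: top surface 20..34
P,k=wcloud(d); m=k&(d['range_z']>0)&(P[...,2]>22)&(P[...,2]<34)&(P[...,0]>450)&(P[...,0]<700)&(P[...,1]>60)&(P[...,1]<430)
q=P[m]; print(cv2.minAreaRect(q[:,:2].astype(np.float32)))
d=cam('top'); P=cloud(d)
m=(d['range_z']>0)&(P[...,2]>36)&(P[...,2]<56)&(P[...,0]>480)&(P[...,0]<660)&(P[...,1]>70)&(P[...,1]<420)
print('cheeks',[ (np.mean(P[m&s],0).round(1),(m&s).sum()) for s in (P[...,1]>320,P[...,1]<150)])
# well floors
for c in ((581.5,348),(567.5,275.3),(553.5,202.7)):
    m=(d['range_z']>0)&(np.hypot(P[...,0]-c[0],P[...,1]-c[1])<45)&(abs(P[...,2]-18)<4.5); q=P[m]
    print(c,m.sum(),cv2.minEnclosingCircle(q[:,:2].astype(np.float32)),q.mean(0).round(1))
```

```text
[537.34266963 133.06736415 186.70856798] [-0.23953844 -0.65934271 -1.41805322] 47.38441022447179
((552.0114135742188, 199.82546997070312), (241.05020141601562, 90.18478393554688), 79.041015625)
cheeks [(array([nan, nan, nan]), np.int64(0)), (array([529.8,  85.1,  48.2]), np.int64(178))]
(581.5, 348) 0 ((0.0, 0.0), 0.0) [nan nan nan]
(567.5, 275.3) 61 ((545.7513427734375, 260.48199462890625), 28.532438278198242) [545.8 263.   17.8]
(553.5, 202.7) 32 ((549.3006591796875, 211.8355255126953), 23.87065887451172) [546.9 222.6  17.6]
  return _methods._mean(a, axis=axis, dtype=dtype,
  ret = um.true_divide(
<stdin>:13: RuntimeWarning: Mean of empty slice.
```

View pics/w2.png

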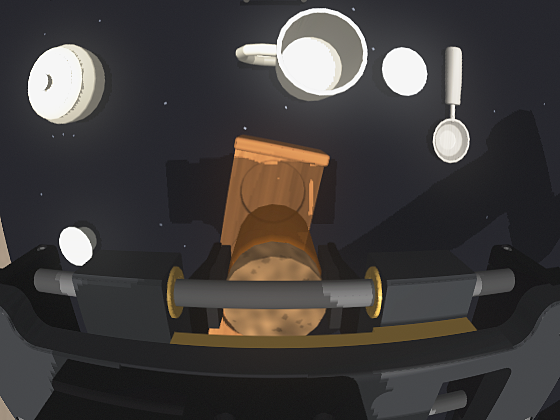

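The wrist view shows the held squat with its body base over the rightmost well at (270,190) and the cheek at (282,150). The mug at (310,65) is undisturbed. The rack fits to about 1–2 mm across the views: centre (560,239.5), with the well at (539,130.5).

Request:
drive_tool:
  increments:
    - [[0, 0, 0], [0, 0, 0], 0.03]
    - [[0, 0, 0], [0, -0.001, 0.012], 0.03]
    - [[0, 0, 0], [0, 0, 0.025], 0.03]
    - [[0, 0, 0], [0, 0, 0.025], 0.03]
    - [[0, 0, 0], [0, 0, 0.025], 0.03]
    - [[0, 0, 0], [0, 0, 0.02], 0.03]
    - [[0, 0, 0], [0, 0, 0.01], 0.03]
    - [[0, 0, 0], [0, 0, 0.004], 0.03]
    - [[0, 0, 0], [0, 0, 0], 0.03]
    - [[0, 0, 0], [0, 0, 0], 0.03]

```text
t: 6.58
tool_pos: [540.2, 129.9, 67.6]
tool_rot: [-2.22, 2.221, -0.001]
force: [-0.1, 0.0, -0.6]
width: 47.4
```

Run:
```python
from h import *
o=arm.get_obs(); print(o['tool_pos'],o['force'],o['width'])
for n in ('top','scene'):
    d=dict(np.load(n+'1.npz')); P=cloud(d)
    for c in ((581,348.5),(567,275.8),(553,203.2),(539,130.5)):
        m=(d['range_z']>0)&(np.hypot(P[...,0]-c[0],P[...,1]-c[1])<42)&(abs(P[...,2]-(18 if n=='top' else 16))<4); q=P[m]
        print(n,c,m.sum(),(cv2.minEnclosingCircle(q[:,:2].astype(np.float32)) if len(q) else 0), np.median(q,0).round(1))
```

```text
[540.22867441 129.90830482  67.55888285] [-0.06442073  0.02313554 -0.60301528] 47.42308330321098
top (581, 348.5) 446 ((581.4384155273438, 344.3331298828125), 37.58015060424805) [582.2 349.7  17.5]
top (567, 275.8) 449 ((568.105224609375, 272.8336181640625), 38.730804443359375) [567.4 276.9  17.6]
top (553, 203.2) 447 ((553.9716796875, 203.8537139892578), 32.59395217895508) [554.4 204.2  17.5]
top (539, 130.5) 455 ((539.42724609375, 130.5123748779297), 32.800167083740234) [539.8 130.6  17.5]
scene (581, 348.5) 175 ((582.9620361328125, 345.711669921875), 39.73367691040039) [576.3 355.9  15.9]
scene (567, 275.8) 196 ((563.806640625, 282.29620361328125), 32.081024169921875) [562.2 284.2  15.9]
scene (553, 203.2) 213 ((549.7125854492188, 199.10939025878906), 37.35557174682617) [547.8 210.   16.1]
scene (539, 130.5) 176 ((534.4085693359375, 141.99356079101562), 30.319595336914062) [537.8 143.6  16.1]
```

Request:
drive_tool:
  increments:
    - [[0, 0, 0], [0, 0, 0.003], 0.03]
    - [[0, 0, 0], [0, 0, 0.003], 0.03]
    - [[0, 0, 0], [0, 0, 0.0015], 0.03]
    - [[0, 0, 0], [0, 0, 0], 0.03]
    - [[0, 0, 0], [0, 0, 0], 0.03]

```text
t: 7.0
tool_pos: [539.9, 130.4, 60.1]
tool_rot: [-2.221, 2.22, -0.001]
force: [-1.4, 0.6, 4.6]
width: 47.4
```

Request:
drive_tool:
  increments:
    - [[0, 0, 0], [0, 0, 0], 0.05]
    - [[0, 0, 0], [0, 0, 0], 0.06]
    - [[0, 0, 0], [0, 0, 0], 0.087]
    - [[0, 0, 0], [0, 0, 0], 0.087]
    - [[0, 0, 0], [0, 0, 0], 0.087]
    - [[0, 0, 0], [0, 0, -0.015], 0.087]
    - [[0, 0, 0], [0, 0, -0.035], 0.087]
    - [[0, 0, 0], [0, 0, -0.04], 0.087]
    - [[0, 0, 0], [0, 0, -0.04], 0.087]
    - [[0, 0, 0], [0.01, 0, -0.02], 0.087]
    - [[0, 0, 0], [0.025, 0, 0], 0.087]
    - [[0, 0, 0], [0.04, 0, 0], 0.087]
    - [[0, 0, 0], [0.04, 0, 0], 0.087]
    - [[0, 0, 0], [0.04, 0, 0], 0.087]
    - [[0, 0, 0], [0.04, 0, 0], 0.087]
    - [[0, 0, 0], [0.04, 0, 0], 0.087]
    - [[0, 0, 0], [0.04, 0, 0], 0.087]
    - [[0, 0, 0], [0.04, 0, 0], 0.087]
    - [[0, 0, 0], [0.04, 0, 0], 0.087]
    - [[0, 0, 0], [0.025, 0.001, 0], 0.087]

```text
t: 8.67
tool_pos: [537.8, -253.2, 208.7]
tool_rot: [2.218, -2.224, -0.0]
force: [1.5, 0.3, -0.4]
width: 87.1
```

Request:
drive_tool:
  increments:
    - [[0, 0, 0], [0.012, 0, 0], 0.087]
    - [[0, 0, 0], [0, 0, 0], 0.087]
    - [[0, 0, 0], [0, 0, 0], 0.087]

```text
t: 8.92
tool_pos: [538.0, -262.0, 208.5]
tool_rot: [2.22, -2.223, -0.001]
force: [0.3, 0.1, -0.3]
width: 86.8
```

Run:
```python
from h import *
o=arm.get_obs(); print(o['tool_pos'],o['tool_rot'],o['width'])
d=cam('wrist'); save('w3.png',d['image']); blobs(d)
d=cam('top'); P=cloud(d); m=(d['range_z']>0)&(P[...,2]>60)&(P[...,2]<130)&(P[...,1]>60)&(P[...,1]<200)&(P[...,0]>480)&(P[...,0]<600)
q=P[m]; print('squat placed',m.sum(),cv2.minEnclosingCircle(q[:,:2].astype(np.float32)) if m.any() else 0,np.percentile(q[:,2],90) if m.any() else 0)
```

```text
[ 538.00202392 -261.96956331  208.54518782] [ 2.21982772e+00 -2.22282167e+00 -1.44345869e-03] 86.81534463047343
px [70. 21.] 151 z 124.0 rect [ 717. -436.] [28.  7.] 74.5 rgb [61. 58. 61.]
px [89. 29.] 131 z 89.0 rect [ 718. -436.] [30.  6.] 75.0 rgb [54. 53. 56.]
px [383. 103.] 1913 z 85.0 rect [ 438. -354.] [45. 46.] 87.6 rgb [247. 112. 102.]
px [170. 155.] 1890 z 84.0 rect [ 634. -306.] [46. 45.] 42.4 rgb [105. 214. 247.]
px [274. 211.] 2031 z 130.0 rect [ 538. -259.] [40. 40.] 23.0 rgb [153. 108.  83.]
px [276. 268.] 987 z 121.0 rect [ 536. -201.] [17. 40.] 89.3 rgb [216. 216. 207.]
px [276. 325.] 705 z 109.0 rect [ 536. -132.] [ 7. 38.] 89.9 rgb [213. 206. 187.]
squat placed 336 ((539.8264770507812, 130.30947875976562), 23.890586853027344) 102.3349865211703
```

View pics/w3.png

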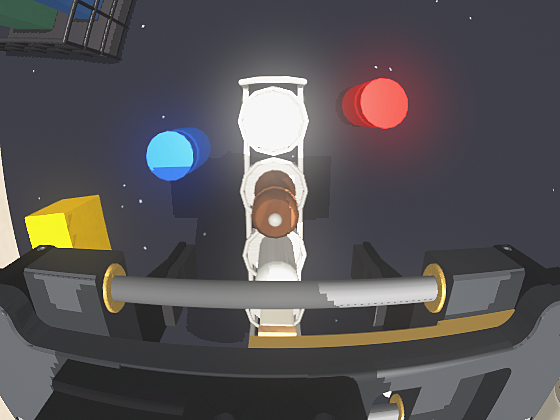

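The wrist view shows an empty ring at (273,120) and the mill head at (274,211), measuring (538,−260). The squat has been placed at (539.8,130.3) with its top at 102 mm, which is on target.

Request:
drive_tool:
  increments:
    - [[0, 0, 0], [-0.002, 0, 0.012], 0.087]
    - [[0, 0, 0], [0, 0, 0.025], 0.087]
    - [[0, 0, 0], [0, 0, 0.025], 0.087]
    - [[0, 0, 0], [0, 0, 0.025], 0.087]
    - [[0, 0, 0], [0, 0, 0.02], 0.087]
    - [[0, 0, 0], [0, 0, 0.01], 0.087]
    - [[0, 0, 0], [0, 0, 0.006], 0.08]
    - [[0, 0, 0], [0, 0, 0], 0.03]
    - [[0, 0, 0], [0, 0, 0], 0.03]
    - [[0, 0, 0], [0, 0, 0], 0.03]
    - [[0, 0, 0], [0, 0, 0], 0.03]
    - [[0, 0, 0], [0, 0, 0], 0.03]
    - [[0, 0, 0], [0, 0, 0], 0.03]
    - [[0, 0, 0], [0, 0, 0], 0.03]
    - [[0, 0, 0], [0, 0, 0], 0.03]
    - [[0, 0, 0], [0, 0, 0], 0.03]
    - [[0, 0, 0], [0, 0, 0], 0.03]
    - [[0, 0, 0], [0, 0, 0], 0.03]

```text
t: 10.52
tool_pos: [538.1, -260.0, 86.4]
tool_rot: [2.221, -2.221, -0.0]
force: [-2.0, 0.2, 3.9]
width: 39.8
```

Request:
drive_tool:
  increments:
    - [[0, 0, 0], [0, 0, -0.01], 0.03]
    - [[0, 0, 0], [0, 0, -0.025], 0.03]
    - [[0, 0, 0], [0, 0, -0.035], 0.03]
    - [[0, 0, 0], [0, 0, -0.035], 0.03]
    - [[0, 0, 0], [0, 0, -0.025], 0.03]
    - [[0, 0, 0], [-0.015, 0, 0], 0.03]
    - [[0, 0, 0], [-0.03, 0, 0], 0.03]
    - [[0, 0, 0], [-0.035, 0, 0], 0.03]
    - [[0, 0, 0], [-0.035, 0, 0], 0.03]
    - [[0, 0, 0], [-0.035, -0.003, 0], 0.03]
    - [[0, 0, 0], [-0.035, -0.003, 0], 0.03]
    - [[0, 0, 0], [-0.035, -0.003, 0], 0.03]
    - [[0, 0, 0], [-0.035, -0.003, 0], 0.03]
    - [[0, 0, 0], [-0.035, -0.003, 0], 0.03]
    - [[0, 0, 0], [-0.035, 0, 0], 0.03]
    - [[0, 0, 0], [-0.035, 0, 0], 0.03]
    - [[0, 0, 0], [-0.035, 0, 0], 0.03]
    - [[0, 0, 0], [-0.035, 0, 0], 0.03]
    - [[0, 0, 0], [-0.023, 0, 0], 0.03]
    - [[0, 0, 0], [-0.0105, 0, 0], 0.03]

```text
t: 12.18
tool_pos: [553.1, 206.9, 215.7]
tool_rot: [-2.224, 2.218, 0.001]
force: [-0.4, -0.5, -0.9]
width: 39.9
```

Request:
drive_tool:
  increments:
    - [[0, 0, 0], [0, 0, 0], 0.03]
    - [[0, 0, 0], [0, 0, 0], 0.03]
    - [[0, 0, 0], [0, 0, 0.012], 0.03]
    - [[0, 0, 0], [0, 0, 0.025], 0.03]
    - [[0, 0, 0], [0, 0, 0.025], 0.03]
    - [[0, 0, 0], [0, 0, 0.025], 0.03]
    - [[0, 0, 0], [0, 0, 0.015], 0.03]
    - [[0, 0, 0], [0, 0, 0.01], 0.03]
    - [[0, 0, 0], [0, 0, 0.004], 0.03]
    - [[0, 0, 0], [0, 0, 0], 0.03]
    - [[0, 0, 0], [0, 0, 0], 0.03]

```text
t: 13.1
tool_pos: [554.2, 203.4, 101.1]
tool_rot: [-2.22, 2.221, -0.001]
force: [-0.1, 0.0, -1.6]
width: 39.8
```

Request:
drive_tool:
  increments:
    - [[0, 0, 0], [0, 0, 0.004], 0.03]
    - [[0, 0, 0], [0, 0, 0.004], 0.03]
    - [[0, 0, 0], [0, 0, 0.003], 0.03]
    - [[0, 0, 0], [0, 0, 0.002], 0.03]
    - [[0, 0, 0], [0, 0, 0], 0.03]
    - [[0, 0, 0], [0, 0, 0], 0.03]

```text
t: 13.6
tool_pos: [553.5, 203.8, 88.3]
tool_rot: [-2.222, 2.22, -0.001]
force: [-3.4, -1.0, 5.9]
width: 40.0
```

Request:
drive_tool:
  increments:
    - [[0, 0, 0], [0, 0, 0], 0.043]
    - [[0, 0, 0], [0, 0, 0], 0.055]
    - [[0, 0, 0], [0, 0, 0], 0.087]
    - [[0, 0, 0], [0, 0, 0], 0.087]
    - [[0, 0, 0], [0, 0, 0], 0.087]
    - [[0, 0, 0], [0, 0, -0.015], 0.087]
    - [[0, 0, 0], [0, 0, -0.035], 0.087]
    - [[0, 0, 0], [0, 0, -0.04], 0.087]
    - [[0, 0, 0], [0, 0, -0.035], 0.087]
    - [[0, 0, 0], [0.01, 0.0015, 0], 0.087]
    - [[0, 0, 0], [0.025, 0.003, 0], 0.087]
    - [[0, 0, 0], [0.04, 0.003, 0], 0.087]
    - [[0, 0, 0], [0.04, 0.003, 0], 0.087]
    - [[0, 0, 0], [0.04, 0.003, 0], 0.087]
    - [[0, 0, 0], [0.04, 0.003, 0], 0.087]
    - [[0, 0, 0], [0.04, 0, 0], 0.087]
    - [[0, 0, 0], [0.04, 0, 0], 0.087]
    - [[0, 0, 0], [0.04, 0, 0], 0.087]
    - [[0, 0, 0], [0.04, 0, 0], 0.087]
    - [[0, 0, 0], [0.025, 0, 0], 0.087]

```text
t: 15.27
tool_pos: [536.2, -179.7, 211.7]
tool_rot: [2.218, -2.224, 0.0]
force: [0.7, 1.1, 0.9]
width: 87.0
```

Request:
drive_tool:
  increments:
    - [[0, 0, 0], [0.016, 0, 0], 0.087]
    - [[0, 0, 0], [0, 0, 0], 0.087]
    - [[0, 0, 0], [0, 0, 0], 0.087]

```text
t: 15.52
tool_pos: [536.5, -193.2, 211.4]
tool_rot: [2.219, -2.224, -0.001]
force: [0.2, -0.3, 1.2]
width: 86.9
```

```bash
cat >> h.py <<'E'
def placed(lo=60):
    for n in ('top','scene'):
        d=cam(n); P=cloud(d); m=(d['range_z']>0)&(P[...,2]>lo)&(P[...,2]<140)&(P[...,1]>60)&(P[...,1]<420)&(P[...,0]>480)&(P[...,0]<640)
        k,l,s,c=cv2.connectedComponentsWithStats(m.astype(np.uint8))
        for i in range(1,k):
            if s[i,4]>60:
                q=P[l==i]; e=cv2.minEnclosingCircle(q[:,:2].astype(np.float32)); print(n,'placed',c[i].round(),np.round(e[0]),round(e[1]),'top',q[:,2].max().round(),'slope',[(np.median(P[(l==i)&(abs(P[...,2]-h)<8)],0)[:2]).round() for h in (70,90)])
E
python3 - <<'E'
from h import *
o=arm.get_obs(); print(o['tool_pos'],o['tool_rot'],o['width'])
d=cam('wrist'); blobs(d); placed()
E
```

```text
[ 536.45827713 -193.18061578  211.42047872] [ 2.21865255e+00 -2.22379581e+00 -1.07854926e-03] 86.89268609594903
px [380.  32.] 1795 z 85.0 rect [ 438. -354.] [46. 46.] 44.3 rgb [245.  64.  57.]
px [167.  82.] 1887 z 85.0 rect [ 634. -306.] [45. 47.] 85.9 rgb [ 68. 138. 241.]
px [274. 210.] 2033 z 124.0 rect [ 536. -189.] [41. 41.] 46.4 rgb [168. 168. 160.]
px [275. 270.] 901 z 109.0 rect [ 535. -129.] [12. 39.] 88.3 rgb [152. 132. 117.]
top placed [190. 193.] [552. 203.] 20 top 134.0 slope [array([542., 191.]), array([541., 188.])]
top placed [220. 199.] [540. 131.] 24 top 106.0 slope [array([525., 113.]), array([534., 121.])]
scene placed [338. 154.] [554. 199.] 21 top 130.0 slope [array([563., 188.]), array([561., 188.])]
scene placed [317. 168.] [541. 127.] 26 top 101.0 slope [array([553., 112.]), array([550., 114.])]
```

The mill stands in its well at about (553,202). The shaker measures (536,−190). Descending to grip it.

Request:
drive_tool:
  increments:
    - [[0, 0, 0], [-0.002, 0, 0.012], 0.087]
    - [[0, 0, 0], [0, 0, 0.025], 0.087]
    - [[0, 0, 0], [0, 0, 0.025], 0.087]
    - [[0, 0, 0], [0, 0, 0.025], 0.087]
    - [[0, 0, 0], [0, 0, 0.025], 0.087]
    - [[0, 0, 0], [0, 0, 0.012], 0.087]
    - [[0, 0, 0], [0, 0, 0.006], 0.08]
    - [[0, 0, 0], [0, 0, 0], 0.03]
    - [[0, 0, 0], [0, 0, 0], 0.03]
    - [[0, 0, 0], [0, 0, 0], 0.03]
    - [[0, 0, 0], [0, 0, 0], 0.03]
    - [[0, 0, 0], [0, 0, 0], 0.03]
    - [[0, 0, 0], [0, 0, 0], 0.03]
    - [[0, 0, 0], [0, 0, 0], 0.03]
    - [[0, 0, 0], [0, 0, 0], 0.03]
    - [[0, 0, 0], [0, 0, 0], 0.03]
    - [[0, 0, 0], [0, 0, 0], 0.03]
    - [[0, 0, 0], [0, 0, 0], 0.03]

```text
t: 17.17
tool_pos: [536.9, -190.5, 82.4]
tool_rot: [-2.221, 2.222, -0.001]
force: [-0.6, 0.1, 2.3]
width: 40.4
```

Request:
drive_tool:
  increments:
    - [[0, 0, 0], [0, 0, -0.01], 0.03]
    - [[0, 0, 0], [0, 0, -0.03], 0.03]
    - [[0, 0, 0], [0, 0, -0.04], 0.03]
    - [[0, 0, 0], [0, 0, -0.04], 0.03]
    - [[0, 0, 0], [0, 0, -0.025], 0.03]
    - [[0, 0, 0], [-0.015, 0, 0], 0.03]
    - [[0, 0, 0], [-0.03, 0, 0], 0.03]
    - [[0, 0, 0], [-0.035, -0.003, 0], 0.03]
    - [[0, 0, 0], [-0.035, -0.003, 0], 0.03]
    - [[0, 0, 0], [-0.035, -0.003, 0], 0.03]
    - [[0, 0, 0], [-0.035, -0.003, 0], 0.03]
    - [[0, 0, 0], [-0.035, -0.003, 0], 0.03]
    - [[0, 0, 0], [-0.035, -0.003, 0], 0.03]
    - [[0, 0, 0], [-0.035, -0.003, 0], 0.03]
    - [[0, 0, 0], [-0.035, -0.003, 0], 0.03]
    - [[0, 0, 0], [-0.035, -0.003, 0], 0.03]
    - [[0, 0, 0], [-0.035, -0.003, 0], 0.03]
    - [[0, 0, 0], [-0.035, 0, 0], 0.03]
    - [[0, 0, 0], [-0.025, 0, 0], 0.03]
    - [[0, 0, 0], [-0.012, 0, 0], 0.03]

```text
t: 18.83
tool_pos: [566.3, 279.9, 226.3]
tool_rot: [2.224, -2.218, -0.001]
force: [0.3, -0.2, -1.3]
width: 40.2
```

Request:
drive_tool:
  increments:
    - [[0, 0, 0], [0, 0, 0], 0.03]
    - [[0, 0, 0], [0, 0, 0], 0.03]
    - [[0, 0, 0], [0, 0, 0.012], 0.03]
    - [[0, 0, 0], [0, 0, 0.025], 0.03]
    - [[0, 0, 0], [0, 0, 0.025], 0.03]
    - [[0, 0, 0], [0, 0, 0.025], 0.03]
    - [[0, 0, 0], [0, 0, 0.025], 0.03]
    - [[0, 0, 0], [0, 0, 0.012], 0.03]
    - [[0, 0, 0], [0, 0, 0.006], 0.03]
    - [[0, 0, 0], [0, 0, 0], 0.03]
    - [[0, 0, 0], [0, 0, 0], 0.03]

```text
t: 19.75
tool_pos: [567.6, 276.0, 97.9]
tool_rot: [-2.22, 2.222, -0.001]
force: [-0.1, 0.2, -1.3]
width: 40.6
```

Request:
drive_tool:
  increments:
    - [[0, 0, 0], [0, 0, 0.004], 0.03]
    - [[0, 0, 0], [0, 0, 0.004], 0.03]
    - [[0, 0, 0], [0, 0, 0.003], 0.03]
    - [[0, 0, 0], [0, 0, 0.002], 0.03]
    - [[0, 0, 0], [0, 0, 0.001], 0.03]
    - [[0, 0, 0], [0, 0, 0], 0.03]
    - [[0, 0, 0], [0, 0, 0], 0.03]

```text
t: 20.33
tool_pos: [567.0, 276.9, 84.5]
tool_rot: [-2.221, 2.22, -0.001]
force: [-3.1, -0.3, 4.5]
width: 40.7
```

Request:
drive_tool:
  increments:
    - [[0, 0, 0], [0, 0, 0], 0.043]
    - [[0, 0, 0], [0, 0, 0], 0.055]
    - [[0, 0, 0], [0, 0, 0], 0.087]
    - [[0, 0, 0], [0, 0, 0], 0.087]
    - [[0, 0, 0], [0, 0, 0], 0.087]
    - [[0, 0, 0], [0, 0, -0.015], 0.087]
    - [[0, 0, 0], [0, 0, -0.035], 0.087]
    - [[0, 0, 0], [0, 0, -0.04], 0.087]
    - [[0, 0, 0], [0, 0, -0.04], 0.087]
    - [[0, 0, 0], [0.01, 0, 0], 0.087]
    - [[0, 0, 0], [0.025, 0.003, 0], 0.087]
    - [[0, 0, 0], [0.04, 0.004, 0], 0.087]
    - [[0, 0, 0], [0.04, 0.004, 0], 0.087]
    - [[0, 0, 0], [0.04, 0.004, 0], 0.087]
    - [[0, 0, 0], [0.04, 0.004, 0], 0.087]
    - [[0, 0, 0], [0.04, 0.004, 0], 0.087]
    - [[0, 0, 0], [0.04, 0.004, 0], 0.087]
    - [[0, 0, 0], [0.04, 0.0035, 0], 0.087]
    - [[0, 0, 0], [0.04, 0, 0], 0.087]
    - [[0, 0, 0], [0.025, 0, 0], 0.087]

```text
t: 22.0
tool_pos: [535.6, -106.5, 213.0]
tool_rot: [2.219, -2.224, 0.001]
force: [0.5, 0.3, -0.5]
width: 87.2
```

Request:
drive_tool:
  increments:
    - [[0, 0, 0], [0.014, 0, 0], 0.087]
    - [[0, 0, 0], [0, 0, 0], 0.087]
    - [[0, 0, 0], [0, 0, 0], 0.087]

```text
t: 22.25
tool_pos: [536.1, -118.2, 212.7]
tool_rot: [2.219, -2.224, -0.0]
force: [-0.1, -0.2, 0.4]
width: 87.0
```

Run:
```python
from h import *
o=arm.get_obs(); print(o['tool_pos'],o['tool_rot'],o['width'])
d=cam('wrist'); save('w4.png',d['image']); blobs(d); placed()
```

```text
[ 536.1119298  -118.16997531  212.70602774] [ 2.21901574e+00 -2.22382568e+00 -3.58422903e-04] 86.98219608719447
px [168.  13.] 1214 z 85.0 rect [ 635. -298.] [31. 47.] 84.2 rgb [ 59. 123. 231.]
px [274. 208.] 2186 z 110.0 rect [ 536. -114.] [39. 39.] 87.8 rgb [178. 136.  95.]
px [309. 278.] 117 z 85.0 rect [500. -34.] [ 5. 36.] 89.1 rgb [123. 119. 108.]
px [310. 325.] 689 z 91.0 rect [500.  15.] [39. 73.] 89.5 rgb [120. 117. 106.]
top placed [161. 188.] [565. 275.] 21 top 127.0 slope [array([557., 258.]), array([557., 259.])]
top placed [189. 193.] [552. 203.] 20 top 133.0 slope [array([541., 192.]), array([539., 190.])]
scene placed [356. 146.] [568. 271.] 22 top 124.0 slope [array([574., 259.]), array([576., 259.])]
scene placed [338. 154.] [554. 199.] 21 top 130.0 slope [array([562., 189.]), array([563., 188.])]
scene placed [317. 168.] [540. 127.] 25 top 101.0 slope [array([553., 110.]), array([548., 114.])]
```

View pics/w4.png

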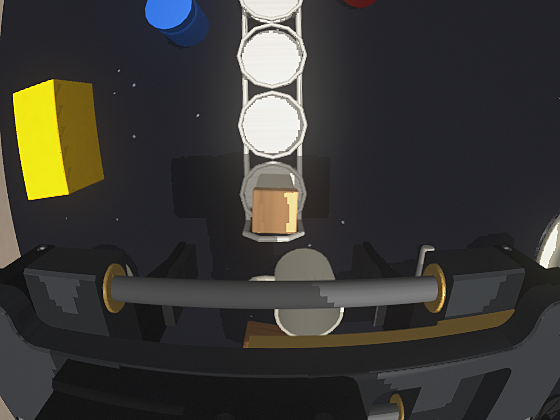

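The wrist view shows the square jar's wooden lid at (274,208), measuring (536,−115) and square to within about 2°. The other three rings are empty. The mug at (310,290) is in place. Gripping it.

Request:
drive_tool:
  increments:
    - [[0, 0, 0], [-0.003, 0, 0.012], 0.087]
    - [[0, 0, 0], [0, 0, 0.025], 0.087]
    - [[0, 0, 0], [0, 0, 0.025], 0.087]
    - [[0, 0, 0], [0, 0, 0.03], 0.087]
    - [[0, 0, 0], [0, 0, 0.03], 0.087]
    - [[0, 0, 0], [0, 0, 0.018], 0.087]
    - [[0, 0, 0], [0, 0, 0.01], 0.08]
    - [[0, 0, 0], [0, 0, 0], 0.03]
    - [[0, 0, 0], [0, 0, 0], 0.03]
    - [[0, 0, 0], [0, 0, 0], 0.03]
    - [[0, 0, 0], [0, 0, 0], 0.03]
    - [[0, 0, 0], [0, 0, 0], 0.03]
    - [[0, 0, 0], [0, 0, 0], 0.03]
    - [[0, 0, 0], [0, 0, 0], 0.03]
    - [[0, 0, 0], [0, 0, 0], 0.03]
    - [[0, 0, 0], [0, 0, 0], 0.03]
    - [[0, 0, 0], [0, 0, 0], 0.03]
    - [[0, 0, 0], [0, 0, 0], 0.03]
    - [[0, 0, 0], [0, 0, 0], 0.03]

```text
t: 23.98
tool_pos: [536.5, -114.5, 63.5]
tool_rot: [-2.221, 2.221, -0.001]
force: [-1.5, 0.2, 6.0]
width: 38.6
```

Request:
drive_tool:
  increments:
    - [[0, 0, 0], [0, 0, -0.01], 0.03]
    - [[0, 0, 0], [0, 0, -0.03], 0.03]
    - [[0, 0, 0], [0, 0, -0.04], 0.03]
    - [[0, 0, 0], [0, 0, -0.04], 0.03]
    - [[0, 0, 0], [0, 0, -0.025], 0.03]
    - [[0, 0, 0], [-0.015, 0, 0], 0.03]
    - [[0, 0, 0], [-0.03, 0, 0], 0.03]
    - [[0, 0, 0], [-0.035, -0.0045, 0], 0.03]
    - [[0, 0, 0], [-0.035, -0.0045, 0], 0.03]
    - [[0, 0, 0], [-0.035, -0.0045, 0], 0.03]
    - [[0, 0, 0], [-0.035, -0.0045, 0], 0.03]
    - [[0, 0, 0], [-0.035, -0.0045, 0], 0.03]
    - [[0, 0, 0], [-0.035, -0.0045, 0], 0.03]
    - [[0, 0, 0], [-0.035, -0.0045, 0], 0.03]
    - [[0, 0, 0], [-0.035, -0.0045, 0], 0.03]
    - [[0, 0, 0], [-0.035, -0.0045, 0], 0.03]
    - [[0, 0, 0], [-0.035, -0.0045, 0], 0.03]
    - [[0, 0, 0], [-0.035, 0, 0], 0.03]
    - [[0, 0, 0], [-0.023, 0, 0], 0.03]
    - [[0, 0, 0], [-0.0105, 0, 0], 0.03]

```text
t: 25.65
tool_pos: [580.5, 352.3, 206.4]
tool_rot: [2.223, -2.218, -0.002]
force: [-0.3, -0.2, -2.2]
width: 38.9
```

Request:
drive_tool:
  increments:
    - [[0, 0, 0], [0, 0, 0], 0.03]
    - [[0, 0, 0], [0, 0, 0], 0.03]
    - [[0, 0, 0], [0, 0, 0.012], 0.03]
    - [[0, 0, 0], [0, 0, 0.025], 0.03]
    - [[0, 0, 0], [0, 0, 0.025], 0.03]
    - [[0, 0, 0], [0, 0, 0.025], 0.03]
    - [[0, 0, 0], [0, 0, 0.025], 0.03]
    - [[0, 0, 0], [0, 0, 0.012], 0.03]
    - [[0, 0, 0], [0, 0, 0.006], 0.03]
    - [[0, 0, 0], [0, 0, 0], 0.03]
    - [[0, 0, 0], [0, 0, 0], 0.03]

```text
t: 26.57
tool_pos: [582.4, 349.0, 79.4]
tool_rot: [-2.22, 2.221, -0.001]
force: [0.2, 0.1, -1.7]
width: 38.8
```

Request:
drive_tool:
  increments:
    - [[0, 0, 0], [0, 0, 0.004], 0.03]
    - [[0, 0, 0], [0, 0, 0.004], 0.03]
    - [[0, 0, 0], [0, 0, 0.003], 0.03]
    - [[0, 0, 0], [0, 0, 0.002], 0.03]
    - [[0, 0, 0], [0, 0, 0.001], 0.03]
    - [[0, 0, 0], [0, 0, 0], 0.03]
    - [[0, 0, 0], [0, 0, 0], 0.03]

```text
t: 27.15
tool_pos: [581.6, 349.1, 65.7]
tool_rot: [-2.221, 2.22, -0.001]
force: [-2.9, -2.2, 6.5]
width: 38.6
```

Contact force is 6.5 N at the expected height. Releasing, rising and backing off so the cameras can see the rack.

Request:
drive_tool:
  increments:
    - [[0, 0, 0], [0, 0, 0], 0.043]
    - [[0, 0, 0], [0, 0, 0], 0.055]
    - [[0, 0, 0], [0, 0, 0], 0.087]
    - [[0, 0, 0], [0, 0, 0], 0.087]
    - [[0, 0, 0], [0, 0, 0], 0.087]
    - [[0, 0, 0], [0, 0, -0.015], 0.087]
    - [[0, 0, 0], [0, 0, -0.035], 0.087]
    - [[0, 0, 0], [0, 0, -0.04], 0.087]
    - [[0, 0, 0], [0, 0, -0.04], 0.087]
    - [[0, 0, 0], [0, 0, -0.03], 0.087]
    - [[0, 0, 0], [0.01, 0.003, 0], 0.087]
    - [[0, 0, 0], [0.03, 0.01, 0], 0.087]
    - [[0, 0, 0], [0.038, 0.01, 0], 0.087]
    - [[0, 0, 0], [0.038, 0.01, 0], 0.087]
    - [[0, 0, 0], [0.038, 0.01, 0], 0.087]
    - [[0, 0, 0], [0.038, 0.01, 0], 0.087]
    - [[0, 0, 0], [0.038, 0.01, 0], 0.087]
    - [[0, 0, 0], [0.038, 0.01, 0], 0.087]
    - [[0, 0, 0], [0.038, 0.01, 0], 0.087]
    - [[0, 0, 0], [0.038, 0.01, 0], 0.087]

```text
t: 28.82
tool_pos: [487.3, 3.4, 224.0]
tool_rot: [-2.222, 2.221, -0.0]
force: [-0.8, 0.2, 0.2]
width: 86.9
```

Request:
drive_tool:
  increments:
    - [[0, 0, 0], [0.038, 0, 0], 0.087]
    - [[0, 0, 0], [0.038, 0, 0], 0.087]
    - [[0, 0, 0], [0.038, 0, 0], 0.087]
    - [[0, 0, 0], [0.038, 0, 0], 0.087]
    - [[0, 0, 0], [0.02, 0, 0], 0.087]
    - [[0, 0, 0], [0, 0, 0], 0.087]
    - [[0, 0, 0], [0, 0, 0], 0.087]

```text
t: 29.4
tool_pos: [487.9, -167.9, 223.5]
tool_rot: [2.218, -2.225, -0.001]
force: [-0.0, 0.4, -0.8]
width: 86.8
```

Run:
```python
from h import *
placed()
for n in ('top','scene'):
    d=cam(n); P=cloud(d); m=(d['range_z']>0)&(P[...,2]>50)&(P[...,2]<100)&(P[...,1]>-55)&(P[...,1]<50)&(P[...,0]>460)&(P[...,0]<620); D=dict(np.load(n+'1.npz')); Q=cloud(D)
    M=(D['range_z']>0)&(Q[...,2]>50)&(Q[...,2]<100)&(Q[...,1]>-55)&(Q[...,1]<50)&(Q[...,0]>460)&(Q[...,0]<620)
    print(n,'mug now/before',P[m].mean(0).round(1),Q[M].mean(0).round(1))
    if n=='scene': a=cv2.resize(d['image'][90:230,230:430],None,fx=4,fy=4,interpolation=cv2.INTER_CUBIC); save('end.png',a)
    else: save('endtop.png',d['image'])
```

```text
top placed [133. 181.] [581. 346.] 27 top 113.0 slope [array([575., 328.]), array([575., 328.])]
top placed [161. 188.] [566. 276.] 21 top 127.0 slope [array([555., 259.]), array([557., 261.])]
top placed [190. 193.] [553. 203.] 20 top 132.0 slope [array([543., 190.]), array([541., 188.])]
top placed [219. 199.] [540. 130.] 24 top 105.0 slope [array([519., 124.]), array([529., 126.])]
scene placed [365. 142.] [581. 308.] 59 top 123.0 slope [array([582., 325.]), array([581., 324.])]
scene placed [338. 154.] [555. 198.] 21 top 129.0 slope [array([562., 189.]), array([562., 187.])]
scene placed [317. 168.] [542. 129.] 27 top 102.0 slope [array([554., 111.]), array([548., 114.])]
top mug now/before [nan nan nan] [511.3  -1.8  80.4]
scene mug now/before [507.7  -6.7  71.1] [507.8  -6.4  71.4]<stdin>:6: RuntimeWarning: Mean of empty slice.
  ret = um.true_divide(
```

View pics/end.png

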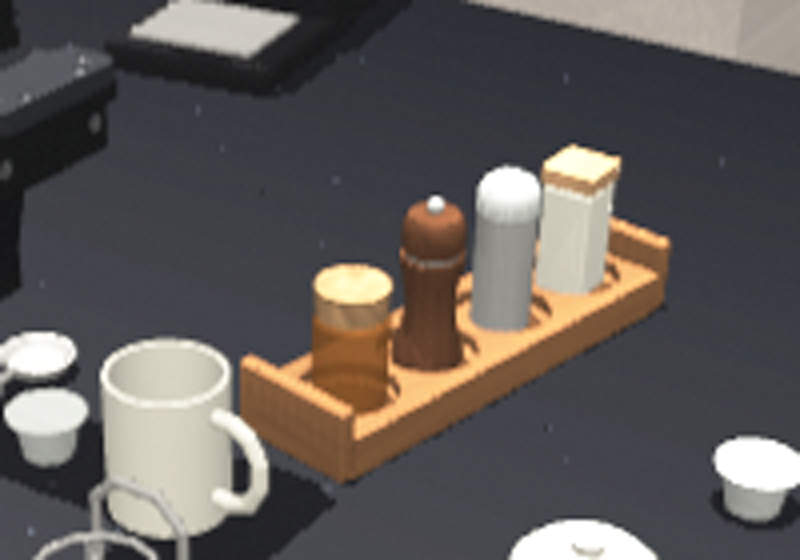

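View pics/endtop.png

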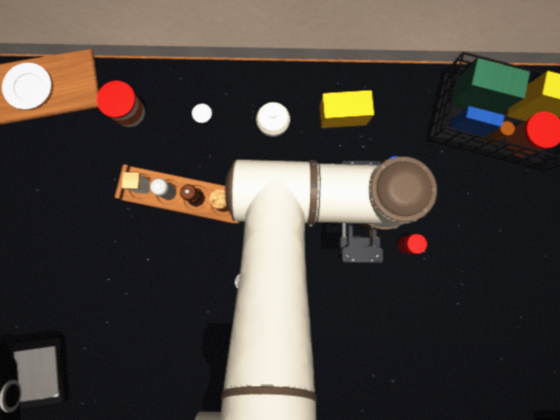

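Both views show all four upright and seated in their wells, in order: square (132,181), shaker (160,188), mill (190,193) and squat (219,199) in the top view. The mug has not moved and the gripper hangs free, so I am handing in.

```bash
python3 -c "
from bench import arm
print(arm.job_done())"
```

```text
the job is handed in; nothing more can be done
None
```

All four seasonings now stand in the wooden rack. From left to right, as the robot sees them, they are the square jar, shaker, mill and squat jar, the same order as in the wire rack. I handed the job in at about 30 s of the 118 s allowed; it returned no verdict.

**Positions:** in the last top view the centres were about (581,346), (566,276), (553,203) and (540,130) mm. That is within about 3 mm of the well centres I measured.

**Seating:** each one met its well floor at the expected height with only 4.5–6.5 N. In the last views they all look upright.

**Mug:** the scene camera puts it within about 0.3 mm of its start. The arm hid it from the top camera at the end, so there is no second view to confirm that.

**Disagreements:**
- The scene depth reading merged the shaker and square jar into one blob, so their final positions rest on the top view and the picture.
- The scene camera read positions a few mm away from the top camera throughout.
- The gripper read 38.6–38.9 mm on the square jar instead of its stated 37 mm. The jar may have been slightly turned in the fingers, but it seated at the right height.

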